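# Fit the forming stake in its bench holder and clamp it

### The arm

A 6-joint arm with a two-finger parallel gripper is mounted at the origin on the work surface. World frame = base frame: x ahead of the robot, y to its left, z up, the work surface at z = 0. Lengths are in mm, angles in rad, forces in N, time in s.
With the tool pointing down it reaches from about 350 to 775 mm from the base axis. Payload 7.3 kg.
Tool frame: the origin (TCP) lies midway between the tips of the shut fingers; the grasp point (between the pads) lies 19 mm behind it; z points along the fingers, x is the direction in which the jaws open and shut, and the axes are right-handed (so a half turn about z gives the same grasp; the last joint's range is limited). The gripper opens to 92 mm and grips with 3 to 60 N. Pads are 19 mm wide; open, the fingers measure 130 mm over their backs; the gripper's body (75 mm by 190 mm) begins 47 mm behind the grasp point.
Start: joints at [-1.266, 0.342, 1.524, -0, 1.275, -0.146], TCP at [228.759, -472.561, 226.741] pointing down, gripper open.
Joint ranges: [-2.53, 2.53], [-0.77, 2.02], [0.04, 2.7], [-1, 4.14], [0.28, 2.66], [-3.11, 3.11]. Speed limits (rad/s): [2.57, 2.57, 3.14, 3.14, 3.14, 3.14].

### API

Orientations are given as [roll, pitch, yaw] about the fixed x, y, z axes, in that order (R = Rz(yaw) Ry(pitch) Rx(roll)).
In Python, from plant import bot gives the robot as it stands.
- The arm moves only by the shell command python3 -m pendant 'ROWS' [OPENING]. ROWS is JSON, a list of rows, each an object with "linear": the shift along the world's x, y, z in mm, a list of three; "twist": the turn about the world's z in degrees. In form: [{"linear": [x, y, z], "twist": twist}, ...]. A call has 1 to 20 rows; each row is the pose to reach, as a shift and turn from the pose commanded when the call began; what a row does not reach only later rows make up. A row lasts 1/8 s, in which the tool goes at most 62.5 mm and 10.7 degrees, less where a joint would pass 70% of its speed; a pose out of reach is approached as far as the arm can. A call with a gripper value outside its range is refused whole. OPENING is the closure in counts, from 0 (fully open) to 255 (shut), set as the call begins (- or left out, the last holds). The fingers move at their own pace and stop on an object; the grip force is fixed at half the most. Time passes only in rows, so rows that repeat a pose let the fingers close. It gives the time, the measured TCP pose, the force and the opening at its end, in the units of the state.
- bot.get_obs(): the state, without advancing time (a new reading comes with each control period).
- bot.capture(name): name is "scene" or "side" or "wrist"; returns a dict with "frame" (400x640x3 uint8, blue, green, red), "z_map" (400x640 float32, mm along the optical axis (not along the pixel's ray), 0 where there is no reading), "fx", "fy", "cx", "cy" (pixels), "k1" (the pictures are not rectified: a ray, as slopes to the right and down, at radius r is drawn at 1 + k1 r^2 times it, then the intrinsics apply), "rvec" (rotation vector, rad) and "tvec" (3), from world to camera coordinates, as OpenCV has them. Camera axes: x right, y down, z forward; pixel columns grow to the right and rows downward; lengths in mm; the calibration is good to about 2 mm. A picture is of the moment at which its call begins.
- bot.close_job(): hands the job in, once; it reports no verdict.
The state is a dict: "time": time; "joint_positions": joint angles; "dq": joint speeds; "tau": joint torques, N m; "tool_pos": TCP position; "tcp_rot": TCP orientation; "contact_force": force on the tool from outside, world axes, zero at the start; "moment": the same for the moment, N m; "grip_width": finger opening in mm.
Only numpy, scipy, OpenCV 4.12 (cv2) and the standard library are available. Lean on these libraries where they do the work, as an engineer would, in place of code of your own. Each camera call takes 0.05 s, during which the arm holds its last target. There are 200 camera calls.

### The job

Stand the leaning steel forming stake upright inside its deep bin, lift it straight out, and slide it foot first into the larger bore of the stake holder, feeling for the entry and guiding it down (do not let it drop) until its collar rests flat on the block. Then throw the clamp lever all the way over, away from the robot, and let go. Leave the hammer, dish, brick and tray as they are.

Things in the scene. Friction and masses are not known exactly. Their poses are not given: they have to be found in the camera images.
- bin: Deep wooden open bin, fixed; origin under its centre, z up. Inside 68 mm (x) x 80 mm (y), floor 6 mm up, walls 5 mm thick, 125 mm high. The -x wall (own frame, towards the robot) has a notch in the middle of its rim, 34 mm wide, 15 mm deep: the stake leans in it, its foot at the bottom by the +x wall.
- stake_center (a point): Round steel forming stake, 200 mm long, about 0.7 kg; this point: on its axis, half-way. Its z axis runs from foot to head. At the start it leans about 24 degrees from upright towards the bin's -x side, its upper 80 mm or so outside the bin. Grip the head from its end, along the stake's axis, with a finger on either side of the plane of the lean.
- stake_foot (a point): Centre of the stake's lower end face, same axes as the stake. Going up from it: chamfer 3.5 mm wide and 4 mm high; shank 26 mm diameter up to 45 mm; collar 40 mm diameter, 45 to 51 mm; stem 20 mm diameter, 51 to 158 mm; straight head 30 mm diameter, 158 to 194 mm; low domed end at 200 mm.
- bore (a point): Centre of the mouth of the larger bore, in the flat top of the stake holder's dark steel block (fixed), 60 mm above the bench. Bore 27.5 mm diameter, upright, blind, 52 mm deep. Axes of the holder: z up, x away from the robot, yawed up to 0.4 rad. The block spans x -45..45, y -90..40 mm from here; an unused smaller bore (17.5 mm) lies 60 mm to -y.
- clamp_pivot (a point): Hinge point of the clamp lever, 40 mm above the bench and 105 mm to the holder's +y side of the larger bore. Same axes as the holder; the lever swings about the y axis.
- clamp_tip (a point): Centre of the 28 mm black ball at the end of the clamp lever, 90 mm from the pivot. The arm of the lever is a steel bar 12 mm thick.
- clamp (a joint): Angle of the clamp lever (rad): 0 leaning 0.6 rad from upright towards the holder's -x (the robot's side), 1.2 thrown fully over to +x; upright at 0.6. Stiff (about 0.22 N m) and stays where it is left. Starts between 0 and 0.25.
- hammer_grip (a point): Bystander: hammer with a wooden handle, 260 mm long, lying on the bench; this point is on its handle.
- dish: Bystander: small steel dish, 84 mm across, 35 mm high; origin under its centre.
- brick: Bystander: soldering brick 200 x 100 x 50 mm with a black charcoal block (70 x 50 mm) on it, 80 mm high in all; origin under its centre.
- tray: Bystander: shallow black tray 240 x 180 x 22 mm with small brass figures; origin under its centre.
There are look-alikes about, which are no part of the job. Of the things shaped like the part that bears bore, the dark steel one is meant. Leave any purple look-alike of the part that bears stake_center alone.

How it is judged (in metres and radians):
On the way, in this order (a step that is already met when the one before it is completed fails the run):
1. the stake stands upright (within 0.25 rad) while its foot is still inside the bin, at least 25 mm below the rim (angle between stake_foot's own z axis and vertical below 0.25 rad and z of stake_foot in the frame of bin below 0.1 m and horizontal distance between stake_foot and bin below 0.045 m), for 0.1 s.
2. the stake is fully home in the larger bore, its collar on the block (z of stake_foot in the frame of bore below -0.042 m and horizontal distance between stake_foot and bore below 0.004 m and angle between stake_foot's own z axis and vertical below 0.06 rad), for 0.2 s.
3. the clamp lever is thrown over (value of joint clamp above 1 rad), for 0.2 s.
At the end, for the whole second after the job is handed in: The stake is at rest in the larger bore, foot at least 42 mm below the bore's mouth, within 4 mm of its axis and 0.06 rad of upright, and the clamp lever is past 1.0 rad (all of step 2 and value of joint clamp above 1 rad and linear speed of stake below 0.02 m/s); the robot touches nothing.
It fails at once if the stake drops into the bore (faster than 0.45 m/s inside it) (linear speed of stake above 0.45 m/s and horizontal distance between stake_foot and bore below 0.006 m and z of stake_foot in the frame of bore below -0.004 m).
It fails at once if a bystander (hammer, dish, brick, tray) is moved more than 30 mm (distance of any of hammer_grip, dish, brick, tray from where it was at the start of the episode above 0.03 m).
It also fails if it takes over 58 s, if anything falls off the work surface, if the arm or the gripper's body presses on something with over 40 N, if the wrist force passes 120 N, or if a joint passes its speed limit or range.

## Working session

There is one attempt and no reset: what is moved stays moved. The work goes in short steps, Python scripts to look and compute and a shell command to move; the robot and the scene stay as the last step left them, time stands still between calls to the robot, and variables do not carry over. Pictures are saved under pics/ and viewed, about 8 in all and at most 12, crops included, and the job is handed in when it is done.

```bash
mkdir -p pics; cat > h.py <<'E'
import numpy as np,cv2,pickle
from plant import bot
def cap(n,save=None):
    c=bot.capture(n)
    if save: cv2.imwrite('pics/'+save+'.png',c['frame']); pickle.dump(c,open('pics/'+save+'.pkl','wb'))
    return c
def K(c):
    R=cv2.Rodrigues(np.array(c['rvec'],float))[0]; return R,np.array(c['tvec'],float).ravel()
def ray(c,u,v):
    d=np.array([(u-c['cx'])/c['fx'],(v-c['cy'])/c['fy']]); s=d.copy()
    for _ in range(20): s=d/(1+c['k1']*(s@s))
    R,t=K(c); return -R.T@t, R.T@np.array([s[0],s[1],1.])
def onz(c,u,v,z):
    o,d=ray(c,u,v); return o+d*(z-o[2])/d[2]
def dep(c,u,v):
    z=c['z_map'][int(round(v)),int(round(u))]; o,d=ray(c,u,v); return o+d*z
def two(c1,p1,c2,p2):
    o1,d1=ray(c1,*p1);o2,d2=ray(c2,*p2)
    s=np.linalg.lstsq(np.c_[d1,-d2],o2-o1,rcond=None)[0]
    a=o1+s[0]*d1;b=o2+s[1]*d2; return (a+b)/2,np.linalg.norm(a-b)
def proj(c,P):
    R,t=K(c); p=R@np.array(P,float)+t; s=p[:2]/p[2]; s=s*(1+c['k1']*(s@s)); return s*[c['fx'],c['fy']]+[c['cx'],c['cy']]
def cloud(c):
    h,w=c['z_map'].shape;u,v=np.meshgrid(np.arange(w),np.arange(h))
    d=np.stack([(u-c['cx'])/c['fx'],(v-c['cy'])/c['fy']],-1);s=d.copy()
    for _ in range(20): s=d/(1+c['k1']*(s**2).sum(-1,keepdims=True))
    R,t=K(c); p=np.dstack([s,np.ones((h,w))])*c['z_map'][...,None]
    P=(p-t)@R; P[c['z_map']==0]=np.nan; return P
E
python3 - <<'E'
from h import *
for n in ['scene','side']:
    c=cap(n,n+'0'); R,t=K(c); print(n,(-R.T@t).round(),c['fx'],c['k1'],R[2].round(2), (c['z_map']>0).mean())
print(bot.get_obs())
E
```

```text
scene [ 1217. -1056.   952.] 436.96440604097097 0.011835805826165524 [-0.45  0.69 -0.57] 0.9963125
side [ 344.  914. 1105.] 442.2312833659172 -0.002698666054791663 [ 0.14 -0.66 -0.74] 0.99616015625
{'time': 0.1, 'joint_positions': array([-1.26596565e+00,  3.42687027e-01,  1.52490327e+00, -9.21510086e-06,
        1.27539184e+00, -1.45987412e-01]), 'dq': array([-0.00021291, -0.00149855, -0.00069655, -0.00019725,  0.00031382,
       -0.00051029]), 'tau': array([ 1.34029557e-03, -4.32006383e+01, -2.44695032e+01,  7.19540985e-02,
        5.26067172e-02, -6.29418787e-05]), 'tool_pos': array([ 228.66002059, -472.19640361,  226.10317725]), 'tcp_rot': array([-3.14139924e+00,  1.37598665e-03, -1.11997542e+00]), 'contact_force': array([-0.16453196, -0.69934255, -0.27906164]), 'moment': array([ 0.01021913, -0.04280856,  0.01659012]), 'grip_width': 91.4537788815365}
```

View pics/scene0.png

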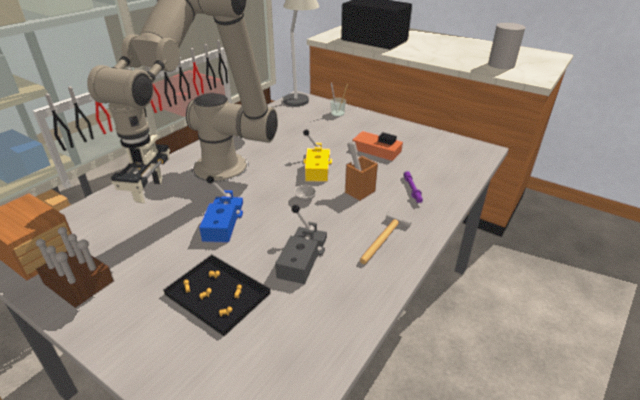

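View pics/side0.png

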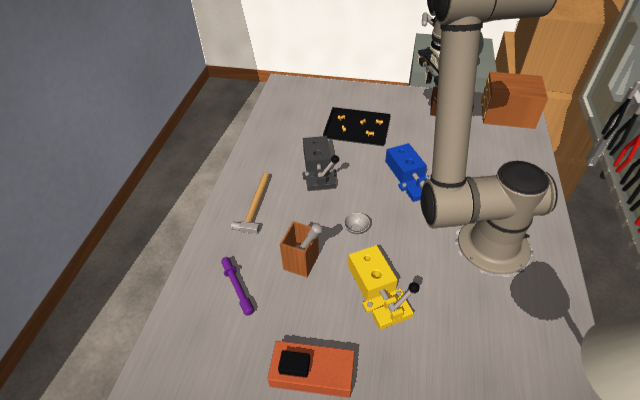

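Scene view: the dark holder is at (300,253) with look-alikes in blue (220,215) and yellow (318,163). The stake in the wooden bin is at (361,170); the look-alikes are purple (413,187) and the rack of tools at (75,260). In the side view the bin is at (300,248), the stake head at (312,232) and the dark holder at (320,165). I choose the dark holder and the grey stake in the bin, and check both in a close crop.

```bash
python3 - <<'E'
from h import *
a=pickle.load(open('pics/side0.pkl','rb'));b=pickle.load(open('pics/scene0.pkl','rb'))
A=cv2.resize(a['frame'][125:285,270:370],None,fx=3.7,fy=3.7,interpolation=cv2.INTER_CUBIC)
B=cv2.resize(b['frame'][130:290,270:390],None,fx=3.4,fy=3.7,interpolation=cv2.INTER_CUBIC)
cv2.imwrite('pics/crop1.png',np.hstack([A,B]))
for n,c,boxes in (('side',a,[(270,210,350,290),(290,125,360,200)]),('scene',b,[(330,130,390,205),(265,200,335,285)])):
    P=cloud(c)
    for (x0,y0,x1,y1) in boxes:
        Q=P[y0:y1,x0:x1].reshape(-1,3);Q=Q[np.isfinite(Q[:,0])&(Q[:,2]>20)]
        print(n,'h',np.histogram(Q[:,2],bins=np.arange(20,210,10))[0])
        for lo,hi in ((50,70),(115,130),(130,200)):
            q=Q[(Q[:,2]>lo)&(Q[:,2]<hi)]
            if len(q)>5: print(lo,len(q),q.mean(0).round(),np.percentile(q,2,0).round(),np.percentile(q,98,0).round())
E
```

```text
side h [107 135  93 108 116 130 132 141 142 154 188  15   9  10  27  27  53  42]
50 224 [571. 179.  60.] [476. 124.  50.] [616. 221.  69.]
115 262 [581. 177. 122.] [540. 122. 115.] [617. 220. 129.]
130 183 [525. 186. 175.] [506. 171. 133.] [546. 196. 195.]
side h [302  94 125 431 245   8  10  11   9  21  32   1   0   0   0   0   0   0]
50 676 [ 612. -269.   59.] [ 561. -351.   51.] [ 667. -145.   65.]
115 46 [ 530. -173.  123.] [ 519. -182.  116.] [ 543. -160.  130.]
scene h [133 150 170 364  91 121 138  91 115 142 143  27  12  16  21  21  31  22]
50 455 [492. 372.  56.] [376. 119.  50.] [615. 526.  69.]
115 219 [575. 164. 123.] [529. 116. 115.] [617. 215. 129.]
130 150 [532. 169. 167.] [507. 134. 130.] [581. 196. 197.]
scene h [290 174 184 305 795  12  14  15  11  20  32   8   0   0   0   0   0   0]
50 1100 [ 614. -283.   61.] [ 561. -359.   51.] [ 670. -149.   66.]
115 46 [ 532. -185.  123.] [ 519. -195.  116.] [ 542. -171.  130.]
130 8 [ 529. -183.  131.] [ 524. -189.  130.] [ 534. -178.  132.]
```

View pics/crop1.png

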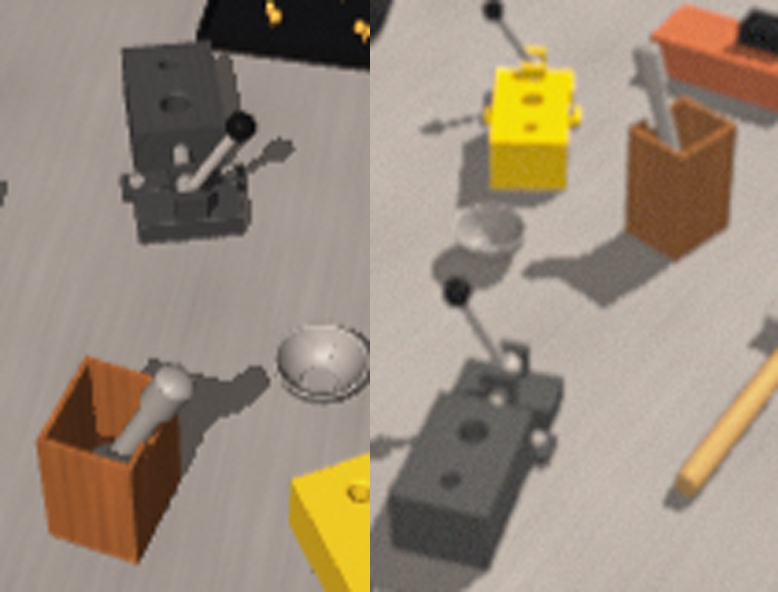

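```bash
python3 - <<'E'
from h import *
a=pickle.load(open('pics/side0.pkl','rb'));b=pickle.load(open('pics/scene0.pkl','rb'))
def px(k,x,y): return (270+x/3.7,125+y/3.7) if k=='a' else (270+(x-370)/3.4,130+y/3.7)
for n,pa,pb,z in (('bore',(175,103),(473,431),60),('small',(170,65),(451,480),60),('ball',(240,126),(457,292),None)):
    ua,ub=px('a',*pa),px('b',*pb); print(n,two(a,ua,b,ub))
    if z: print(onz(a,*ua,z).round(1),onz(b,*ub,z).round(1))
for c in (a,b):
    P=cloud(c);Z=P[...,2]
    m=(Z>52)&(Z<66)&(P[...,0]>520)&(P[...,0]<700)&(P[...,1]>-380)&(P[...,1]<-205)
    r=cv2.minAreaRect(P[m][:,:2].astype(np.float32)); print('block',r)
    hsv=cv2.cvtColor(c['frame'],cv2.COLOR_BGR2HSV)
    m=(Z>119)&(Z<131)&(P[...,0]>520)&(P[...,0]<640)&(P[...,1]>100)&(P[...,1]<240)&(hsv[...,1]>90)
    r=cv2.minAreaRect(P[m][:,:2].astype(np.float32)); print('bin',r)
    # stake points
    m=(Z>130)&(Z<210)&(P[...,0]>470)&(P[...,0]<580)&(P[...,1]>130)&(P[...,1]<230)&(hsv[...,1]<70)
    q=P[m];m2=q[:,2]>135
    for lo in range(130,210,10):
        s=q[(q[:,2]>=lo)&(q[:,2]<lo+10)]
        if len(s): print(lo,len(s),np.median(s,0).round(),np.ptp(s,0).round())
E
```

```text
bore (array([ 608.83710902, -262.95651841,   58.28422783]), np.float64(0.16334876097309187))
[ 608.3 -261.1   60. ] [ 610.1 -264.5   60. ]
small (array([ 625.93409315, -319.23773534,   57.03209986]), np.float64(1.4752629528353405))
[ 624.5 -316.3   60. ] [ 628.7 -321.5   60. ]
ball (array([ 530.07332831, -178.57308161,  115.04271404]), np.float64(0.592702119782496))
block ((617.7191162109375, -286.4022216796875), (89.64078521728516, 138.78225708007812), 17.793928146362305)
bin ((575.5558471679688, 169.9804229736328), (96.26466369628906, 78.42151641845703), 82.40995025634766)
130 13 [543. 184. 135.] [16. 12.  8.]
140 9 [539. 185. 142.] [15.  8.  8.]
150 10 [531. 190. 155.] [24. 10.  7.]
160 26 [529. 191. 164.] [29. 12.  9.]
170 26 [528. 191. 175.] [30. 17. 10.]
180 52 [514. 188. 187.] [32. 30. 10.]
190 42 [521. 181. 192.] [21. 27.  8.]
block ((614.82568359375, -289.64447021484375), (92.2052993774414, 136.6764373779297), 17.215314865112305)
bin ((573.9026489257812, 165.65455627441406), (95.25675201416016, 77.85781860351562), 77.25267028808594)
130 18 [542. 169. 135.] [17. 20.  9.]
140 12 [540. 168. 145.] [16. 12.  9.]
150 16 [536. 170. 154.] [24. 16. 10.]
160 21 [532. 164. 167.] [31. 22.  9.]
170 21 [532. 167. 175.] [28. 24.  9.]
180 31 [524. 168. 185.] [32. 31. 10.]
190 21 [524. 172. 196.] [19. 19.  8.]
```

Crop confirms both choices: the grey stake leans in the bin's robot-side notch, and the dark holder has its larger bore nearer the lever. The bore is near (609,-263,60) with holder yaw about 17°. The bin is near (575,168) with yaw about -10°, and the head grip is expected near (521,178,170). I'll hover with the jaws across the lean.

```bash
python3 -m pendant '[{"linear":[40,60,70],"twist":-5},{"linear":[80,120,75],"twist":-10},{"linear":[120,180,75],"twist":-20},{"linear":[160,240,75],"twist":-30},{"linear":[185,300,75],"twist":-36},{"linear":[210,360,75],"twist":-36},{"linear":[230,420,75],"twist":-36},{"linear":[250,480,75],"twist":-36},{"linear":[265,540,75],"twist":-36},{"linear":[280,600,75],"twist":-36},{"linear":[292,650,75],"twist":-36},{"linear":[292,650,75],"twist":-36},{"linear":[292,650,75],"twist":-36}]' 0
python3 - <<'E'
from h import *
c=cap('wrist','w1'); R,t=K(c); print((-R.T@t).round(1),R.round(2).tolist())
print(bot.get_obs())
print(proj(c,(521,178,170)),proj(c,(575,168,125)))
E
```

```text
time: 1.72
tool_pos: [520.6, 181.3, 300.5]
tcp_rot: [3.14, 0.0, -1.743]
contact_force: [-0.3, -0.2, -1.0]
grip_width: 91.5
[602.4 166.8 458.5] [[-0.17, -0.99, -0.0], [-0.94, 0.16, 0.3], [-0.3, 0.05, -0.95]]
{'time': 1.775, 'joint_positions': array([ 1.92696718e-01,  3.46367008e-01,  1.31393722e+00, -1.32010237e-04,
        1.48314159e+00,  1.93739474e+00]), 'dq': array([-0.05816805, -0.02959258,  0.02742668, -0.01159445,  0.00079033,
       -0.01692097]), 'tau': array([  1.45427652, -44.87383962, -26.7121017 ,   0.18002597,
        -0.0964818 ,   0.14214522]), 'tool_pos': array([520.46696245, 179.35045441, 300.71177231]), 'tcp_rot': array([ 3.13990976e+00, -7.86994402e-04, -1.74468568e+00]), 'contact_force': array([-0.79346282,  0.23997494,  0.45128142]), 'moment': array([0.0291451 , 0.10251163, 0.02180296]), 'grip_width': 91.55762607128948}
[321.45321711 190.2728683 ] [321.87493175 128.72970353]
```

View pics/w1.png

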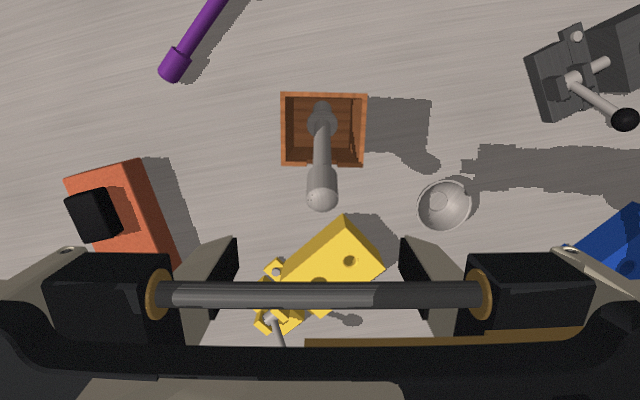

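Wrist view: the head is at (321,197) and the stake axis runs up to (322,115) at the foot. The bin rim, (280..367, 93..166), is square to the image, so the jaws straddle the lean plane. I'll compute the axis from depth.

```bash
python3 - <<'E'
from h import *
c=pickle.load(open('pics/w1.pkl','rb'));P=cloud(c);Z=P[...,2]
hsv=cv2.cvtColor(c['frame'],cv2.COLOR_BGR2HSV)
for v in range(100,216,6):
    row=P[v,295:350];ok=(hsv[v,295:350,1]<60)&(row[:,2]>20)
    u=np.where(ok)[0]+295
    if len(u): q=P[v,u]; print(v,u[0],u[-1],q[len(q)//2].round(1),'w',np.linalg.norm(q[0]-q[-1]).round(1), 'mid',((q[0]+q[-1])/2).round(1))
hs=(hsv[...,1]>90)&(Z>118)&(Z<132);hs[:,:270]=0;hs[:,375:]=0
r=cv2.minAreaRect(P[hs][:,:2].astype(np.float32));print(r)
E
```

```text
106 314 330 [596.7 163.3  36.7] w 21.8 mid [596.5 163.1  21.2]
112 313 331 [590.  164.7  63.6] w 22.5 mid [589.9 164.7  58.6]
118 308 336 [582.8 165.9  61.8] w 35.3 mid [582.6 165.9  57.8]
124 307 337 [576.3 167.1  73.6] w 38.1 mid [575.2 167.1  56.8]
130 308 335 [570.7 168.2  90.1] w 34.8 mid [567.6 169.   53.6]
136 314 329 [564.8 169.3  99.8] w 18.9 mid [563.8 170.1  89. ]
142 314 330 [559.7 170.3 113. ] w 18.5 mid [558.1 170.5 100. ]
148 314 330 [554.8 171.3 124.4] w 17.9 mid [553.3 171.4 113.7]
154 313 330 [550.  172.2 134.7] w 59.6 mid [544.5 174.1  98.9]
160 313 330 [545.6 173.  144.9] w 19.5 mid [543.6 173.9 133.3]
166 306 331 [543.  173.7 162.6] w 33.0 mid [538.  178.4 134.2]
172 309 336 [538.9 173.5 171.3] w 26.9 mid [536.2 174.2 158.9]
178 308 337 [535.4 174.2 180.7] w 29.5 mid [531.3 175.  163.8]
184 307 337 [532.  175.8 188.6] w 28.9 mid [527.1 176.5 169.8]
190 307 337 [527.6 176.6 192.9] w 27.9 mid [524.5 177.  181.7]
196 307 338 [522.6 176.6 194.9] w 28.7 mid [520.3 177.2 187.3]
202 307 337 [516.5 178.5 192.9] w 27.6 mid [514.8 178.7 187.7]
208 311 333 [510.2 179.5 191.1] w 20.4 mid [509.  179.7 187.5]
((573.5908203125, 167.37844848632812), (90.03080749511719, 77.12124633789062), 79.15847778320312)
```

```bash
python3 -m pendant '[{"linear":[2,-1,-30],"twist":-1},{"linear":[2,-1,-70],"twist":-1},{"linear":[2,-1,-105],"twist":-1},{"linear":[2,-1,-130],"twist":-1},{"linear":[2,-1,-149],"twist":-1},{"linear":[2,-1,-149],"twist":-1},{"linear":[2,-1,-149],"twist":-1},{"linear":[2,-1,-149],"twist":-1}]' && python3 -m pendant '[{"linear":[0,0,0],"twist":0},{"linear":[0,0,0],"twist":0},{"linear":[0,0,0],"twist":0},{"linear":[0,0,0],"twist":0},{"linear":[0,0,0],"twist":0},{"linear":[0,0,0],"twist":0},{"linear":[0,0,0],"twist":0},{"linear":[0,0,0],"twist":0}]' 255
```

```text
time: 2.78
tool_pos: [523.3, 176.2, 153.9]
tcp_rot: [-3.14, 0.001, -1.766]
contact_force: [-0.1, 0.3, 0.1]
grip_width: 92.1
time: 3.78
tool_pos: [522.8, 176.5, 152.7]
tcp_rot: [-3.142, 0.0, -1.766]
contact_force: [-0.2, 0.5, -0.6]
grip_width: 29.7
```

```bash
python3 -m pendant '[{"linear":[5,-1,2],"twist":0},{"linear":[10,-2,4],"twist":0},{"linear":[15,-3,6],"twist":0},{"linear":[20,-4,8],"twist":0},{"linear":[25,-5,9],"twist":0},{"linear":[30,-6,10],"twist":0},{"linear":[30,-6,10],"twist":0}]' && python3 - <<'E'
from h import *
for n in ('side','wrist'):
    c=cap(n,n+'2')
a=pickle.load(open('pics/side2.pkl','rb'))['frame'][180:290,260:370];b=pickle.load(open('pics/wrist2.pkl','rb'))['frame'][0:300,120:520]
cv2.imwrite('pics/c2.png',np.hstack([cv2.resize(a,None,fx=3.6,fy=3.6)[:390],cv2.resize(b,(400,390))]))
E
```

```text
time: 4.65
tool_pos: [553.2, 170.3, 162.7]
tcp_rot: [-3.141, -0.0, -1.766]
contact_force: [-1.2, 0.4, -5.8]
grip_width: 29.5
```

View pics/c2.png

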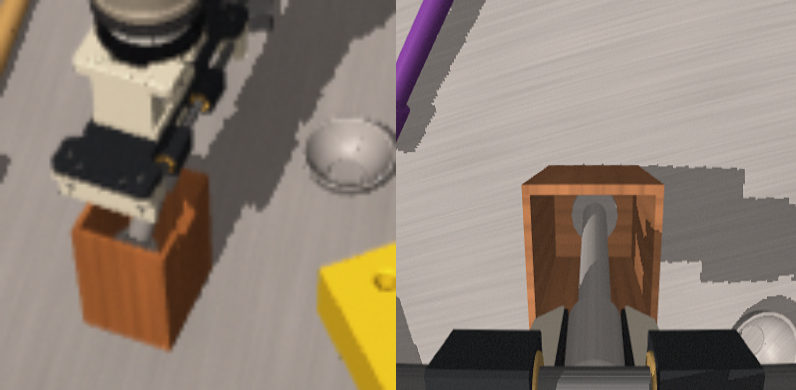

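The stake is held between the fingers, its collar still deep in the bin near the +x wall (wrist crop (595,215)). The wrist force is low. I'll continue the swing.

```bash
python3 -m pendant '[{"linear":[5,-1,1],"twist":0},{"linear":[10,-2,2],"twist":0},{"linear":[15,-3,3],"twist":0},{"linear":[20,-4,4],"twist":0},{"linear":[25,-5,4],"twist":0},{"linear":[29,-6,5],"twist":0},{"linear":[29,-6,5],"twist":0}]' && python3 - <<'E'
from h import *
c=cap('wrist','w3');P=cloud(c);hsv=cv2.cvtColor(c['frame'],cv2.COLOR_BGR2HSV)
for v in range(90,270,8):
    row=P[v,285:350];ok=(hsv[v,285:350,1]<60)&(row[:,2]>20); u=np.where(ok)[0]+285
    if len(u): q=P[v,u]; print(v,u[0],u[-1],q[len(q)//2].round(1),'mid',((q[0]+q[-1])/2).round(1),'w',np.linalg.norm(q[0]-q[-1]).round(1))
E
```

```text
time: 5.62
tool_pos: [582.1, 164.4, 167.6]
tcp_rot: [-3.141, 0.0, -1.766]
contact_force: [-1.4, 1.2, -6.2]
grip_width: 29.4
194 297 339 [594.7 162.   89. ] mid [586.5 163.7  60.9] w 37.5
202 299 337 [593.6 161.5 106.7] mid [578.5 165.3  58.7] w 34.5
210 306 330 [592.9 162.3 122.3] mid [587.8 163.4 107.5] w 18.5
218 305 331 [591.9 162.5 135.2] mid [586.6 163.7 121. ] w 18.9
226 305 332 [591.3 162.6 147.5] mid [586.4 163.2 135.6] w 18.0
234 303 333 [595.3 161.8 169. ] mid [563.1 171.1  93.5] w 119.6
242 285 349 [594.5 163.  177.1] mid [593.  162.6 174.3] w 34.6
250 285 349 [594.1 163.  185.7] mid [593.  162.7 183.7] w 32.6
258 285 349 [594.8 162.3 195.4] mid [592.9 162.6 192. ] w 31.0
266 285 349 [593.6 162.  200.9] mid [590.7 162.6 195.8] w 31.6
```

View pics/w3.png

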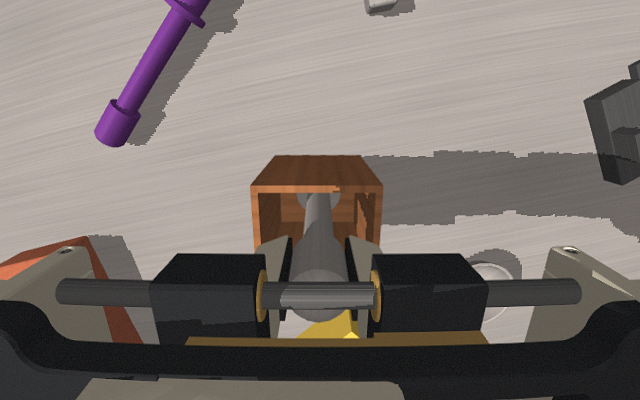

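The stake is standing with about 3° of lean left (stem face x 594.7 at z 89, 591.3 at z 147). I'll push a little further against the wall to remove it.

```bash
python3 -m pendant '[{"linear":[4,-1,0],"twist":0},{"linear":[8,-2,0],"twist":0},{"linear":[10,-2,0],"twist":0},{"linear":[10,-2,0],"twist":0}]' && python3 - <<'E'
from h import *
c=cap('wrist','w4');P=cloud(c);hsv=cv2.cvtColor(c['frame'],cv2.COLOR_BGR2HSV)
def meas(lo,hi):
    v,u=np.where((hsv[...,1]<60)&(P[...,2]>lo)&(P[...,2]<hi)&(np.abs(np.arange(640)-319)[None]<14)&(np.arange(400)[:,None]>180)&(np.arange(400)[:,None]<260))
    q=P[v,u]; 
    return q
q=meas(85,150); ax=np.array([.982,-.19]); ay=np.array([.19,.982])
x=q[:,:2]@ax; y=q[:,:2]@ay
for z in range(80,150,10):
    m=(q[:,2]>=z)&(q[:,2]<z+10)
    if m.sum()>8: print(z,m.sum(),np.percentile(x[m],85).round(1),np.median(y[m]).round(1))
o=bot.get_obs()['tool_pos'];print(o[:2]@ax,o[:2]@ay,o)
E
```

```text
time: 6.18
tool_pos: [591.9, 162.3, 167.7]
tcp_rot: [3.142, -0.0, -1.766]
contact_force: [-2.0, 0.3, -4.3]
grip_width: 29.1
80 11 551.7 279.2
90 55 555.0 274.2
100 102 555.6 271.1
110 113 555.7 271.8
120 128 555.8 271.1
130 139 556.1 271.8
140 153 556.2 270.6
550.3550450496524 271.81371178509295 [591.84231833 162.28479766 167.68252164]
```

```bash
python3 -m pendant '[{"linear":[-3,1,3],"twist":0},{"linear":[-6,1,8],"twist":0},{"linear":[-8,2,18],"twist":0},{"linear":[-8,2,32],"twist":0},{"linear":[-8,2,48],"twist":0},{"linear":[-8,2,66],"twist":0},{"linear":[-8,2,84],"twist":0},{"linear":[-8,2,102],"twist":0},{"linear":[-8,2,118],"twist":0},{"linear":[-8,2,132],"twist":0},{"linear":[-8,2,142],"twist":0},{"linear":[-8,2,148],"twist":0},{"linear":[-8,2,150],"twist":0},{"linear":[-8,2,150],"twist":0}]' && python3 -m pendant '[{"linear":[0,-5,0],"twist":0},{"linear":[1,-20,0],"twist":0},{"linear":[3,-45,0],"twist":0},{"linear":[5,-75,0],"twist":0},{"linear":[7,-105,0],"twist":0},{"linear":[9,-135,0],"twist":0},{"linear":[11,-165,0],"twist":0},{"linear":[13,-195,0],"twist":0},{"linear":[15,-225,0],"twist":0},{"linear":[17,-255,0],"twist":0},{"linear":[19,-285,0],"twist":0},{"linear":[21,-315,0],"twist":0},{"linear":[23,-345,0],"twist":0},{"linear":[24,-370,0],"twist":0},{"linear":[25,-395,0],"twist":0},{"linear":[25,-412,0],"twist":0},{"linear":[25,-422,0],"twist":0},{"linear":[25,-427,0],"twist":0},{"linear":[25,-427,0],"twist":0},{"linear":[25,-427,0],"twist":0}]' && python3 - <<'E'
from h import *
for n in ('scene','side','wrist'): cap(n,n+'5')
a,s,w=[pickle.load(open(f'pics/{n}5.pkl','rb'))['frame'] for n in ('side','scene','wrist')]
cv2.imwrite('pics/c5.png',np.hstack([cv2.resize(a[70:200,270:370],(300,390),interpolation=2),cv2.resize(s[150:280,255:355],(300,390),interpolation=2)]))
cv2.imwrite('pics/w5.png',w)
E
```

```text
time: 7.98
tool_pos: [583.7, 164.4, 317.4]
tcp_rot: [3.141, -0.0, -1.766]
contact_force: [0.0, -1.0, -5.5]
grip_width: 29.8
time: 10.48
tool_pos: [608.9, -261.8, 317.9]
tcp_rot: [-3.142, 0.0, -1.765]
contact_force: [0.2, -0.1, -6.4]
grip_width: 29.4
```

View pics/c5.png

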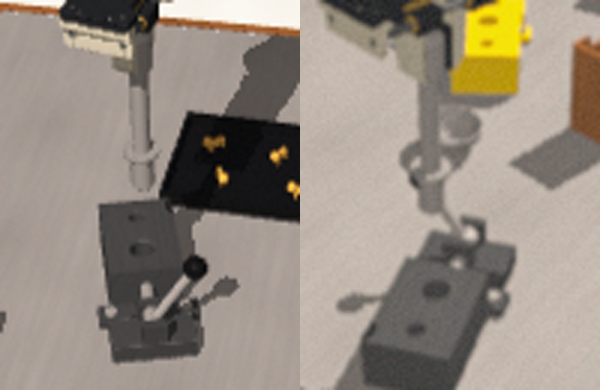

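View pics/w5.png

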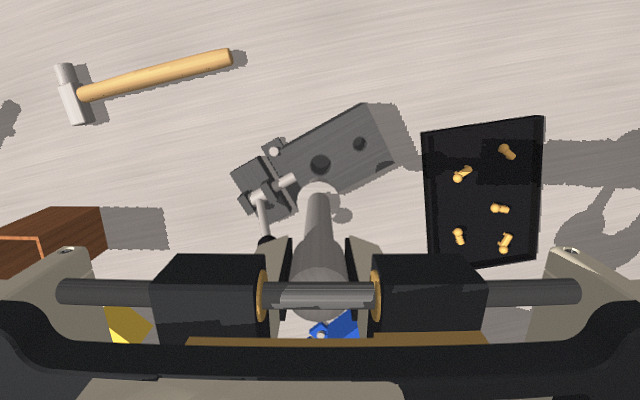

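Crops: the stake hangs upright above the holder. In the wrist view the larger bore is at (320,164) and the smaller at (360,144). I'll intersect the axis planes from the views to get the foot relative to the bore.

```bash
cat > ax.py <<'E'
from h import *
def axis_plane(c,xy,zlo,zhi,rmax=32):
    P=cloud(c);m=(np.hypot(P[...,0]-xy[0],P[...,1]-xy[1])<rmax)&(P[...,2]>zlo)&(P[...,2]<zhi)
    mids=[]
    for v in range(400):
        u=np.where(m[v])[0]
        if len(u)>=4 and u[-1]-u[0]==len(u)-1: mids.append(((u[0]+u[-1])/2,v,len(u)))
    mids=np.array(mids); w=np.median(mids[:,2]); mids=mids[np.abs(mids[:,2]-w)<=0.15*w+1]
    D=[ray(c,u,v) for u,v,_ in mids]; o=D[0][0]; n=np.linalg.svd(np.array([d/np.linalg.norm(d) for _,d in D]))[2][2]
    return n,n@o,len(mids),w,mids[[0,-1],:2]
def axis_at(planes,z):
    A=np.array([p[0][:2] for p in planes]);b=np.array([p[1]-p[0][2]*z for p in planes])
    s=np.linalg.lstsq(A,b,rcond=None);return s[0],(A@s[0]-b)/np.linalg.norm(A,axis=1)
E
python3 - <<'E'
from ax import *
cs={n:pickle.load(open(f'pics/{n}5.pkl','rb')) for n in ('side','scene','wrist')}
pl={n:axis_plane(cs[n],(607,-262),215,290,25) for n in cs}
for n in pl: print(n,pl[n][2:])
for z in (155,220,300): print(z,axis_at([pl['side'],pl['scene']],z),axis_at(list(pl.values()),z))
w=cs['wrist'];print('bore',onz(w,320,164,60),'small',onz(w,360,144,60))
g=cv2.cvtColor(w['frame'],cv2.COLOR_BGR2GRAY)
P=cloud(w);q=P[(P[...,2]>53)&(P[...,2]<67)&(P[...,1]<-200)&(P[...,0]>520)];print(len(q),np.median(q[:,2]))
for n,b in (('side',[(142,248),(136,218)]),('scene',[(437,290),(417,329)])):
    for u,v in b:
        uu,vv=((270+u/3,70+v/3) if n=='side' else (255+(u-300)/3,150+v/3)); print(n,onz(cs[n],uu,vv,60).round(1))
# dark hole centroid around bore in each view
for n,c in cs.items():
    p=proj(c,(609,-263,60)).round().astype(int); G=cv2.cvtColor(c['frame'],cv2.COLOR_BGR2GRAY)[p[1]-14:p[1]+15,p[0]-14:p[0]+15]
    print(n,p,G.min(),np.median(G))
    th=(G.min()+np.median(G))/2; k,l,st,ce=cv2.connectedComponentsWithStats((G<th).astype(np.uint8))
    for i in range(1,k):
        if st[i,4]>8: print(st[i],ce[i]+p-14,onz(c,*(ce[i]+p-14),60).round(1))
E
```

```text
side (19, np.float64(6.0), array([[316., 101.],
       [316., 119.]]))
scene (20, np.float64(7.0), array([[297.5, 185. ],
       [298. , 204. ]]))
wrist (24, np.float64(24.0), array([[318.5, 200. ],
       [318.5, 225. ]]))
155 (array([ 610.13392389, -269.53633229]), array([ 1.13709737e-13, -1.13689362e-13])) (array([ 607.33391628, -262.75589213]), array([ 1.35980163,  1.88645399, -0.883537  ]))
220 (array([ 608.09702511, -266.1521915 ]), array([ 2.27419473e-13, -2.27378724e-13])) (array([ 606.47560692, -262.22579895]), array([ 0.78742897,  1.09240089, -0.51163538]))
300 (array([ 605.59007276, -261.98709513]), array([ 2.27419473e-13, -1.13689362e-13])) (array([ 605.41922616, -261.57337658]), array([ 0.0829703 ,  0.11510477, -0.05391031]))
bore [ 610.80991199 -264.59262455   60.        ] small [ 627.2740888  -322.33490509   60.        ]
5325 60.13792692464528
side [ 608.4 -262.    60. ]
side [ 626.6 -315.3   60. ]
scene [ 611.5 -264.5   60. ]
scene [ 628.9 -321.    60. ]
side [317 152] 22 71.0
scene [300 246] 59 99.0
[13  0 15  7 50] [306.8  234.26] [ 593.  -206.9   60. ]
[10 12  9  5 39] [299.97435897 246.1025641 ] [ 608.3 -263.6   60. ]
[24 18  5 11 31] [312.67741935 256.35483871] [ 666.  -278.7   60. ]
[ 5 26  6  3 15] [293.33333333 259.06666667] [ 625.8 -320.1   60. ]
wrist [319 166] 42 99.0
[  5   3  21  20 306] [319.82026144 164.54248366] [ 610.1 -264.2   60. ]
```

```bash
python3 -m pendant '[{"linear":[1,-1,-10],"twist":0},{"linear":[1,-1,-25],"twist":0},{"linear":[1,-1,-42],"twist":0},{"linear":[1,-1,-58],"twist":0},{"linear":[1,-1,-70],"twist":0},{"linear":[1,-1,-77],"twist":0},{"linear":[1,-1,-80],"twist":0},{"linear":[1,-1,-80],"twist":0},{"linear":[1,-1,-80],"twist":0}]' && cat > near.py <<'E'
from ax import *
import sys
for n in ('scene','side','wrist'): cap(n,n+sys.argv[1])
cs={n:pickle.load(open(f'pics/{n}{sys.argv[1]}.pkl','rb')) for n in ('side','scene','wrist')}
o=bot.get_obs();t=o['tool_pos'];print(t,o['contact_force'])
pl={n:axis_plane(cs[n],(608,-264),t[2]-95,t[2]-25,25) for n in cs}
for z in (60,t[2]-60,t[2]): print(z,axis_at([pl['side'],pl['scene']],z)[0],axis_at([pl['side'],pl['wrist']],z)[0],axis_at([pl['scene'],pl['wrist']],z)[0])
w=cs['wrist'];P=cloud(w);ax=np.array([.982,-.19])
for z in range(int(t[2])-150,int(t[2]),8):
    m=(P[...,2]>=z)&(P[...,2]<z+8)&(np.hypot(P[...,0]-608,P[...,1]+264)<30)&(np.abs(np.arange(640)-318.5)[None]<4)
    if m.sum()>3: print(z+4,m.sum(),np.median(P[m],0).round(1))
h=w['frame'][100:300,220:420];cv2.imwrite(f'pics/n{sys.argv[1]}.png',cv2.resize(h,(600,600),interpolation=2))
E
python3 near.py 6
```

```text
time: 11.75
tool_pos: [610.0, -263.7, 238.4]
tcp_rot: [-3.141, -0.0, -1.766]
contact_force: [-0.3, 0.5, -5.7]
grip_width: 29.2
[ 609.87141692 -263.61017547  238.16213565] [-0.54424844 -0.24973633 -6.00788765]
60 [ 611.37848951 -272.34561899] [ 609.54994362 -263.91724052] [ 604.03432942 -262.83734302]
178.1621356452225 [ 609.85457107 -270.35031862] [ 608.40640171 -263.67522255] [ 604.03815284 -262.81996675]
238.1621356452225 [ 609.08076053 -269.33715124] [ 607.82573757 -263.55233142] [ 604.04009429 -262.81114349]
92 15 [ 617.9 -266.1   91.3]
124 6 [ 625.  -267.8  127.6]
132 103 [ 619.8 -265.9  129.9]
140 21 [ 615.6 -265.5  140.5]
148 23 [ 615.5 -264.7  147.8]
156 23 [ 615.6 -264.8  156. ]
164 22 [ 615.7 -265.1  164.1]
172 27 [ 615.7 -265.5  172.1]
180 30 [ 615.8 -264.8  179.9]
188 30 [ 615.7 -265.1  188.8]
196 31 [ 615.8 -264.9  196.3]
204 34 [ 615.9 -265.4  203.7]
212 40 [ 615.9 -264.9  211.9]
220 38 [ 616.1 -265.2  219.8]
228 9 [ 616.1 -264.9  224.6]
236 19 [ 621.  -265.9  239.3]
```

View pics/n6.png

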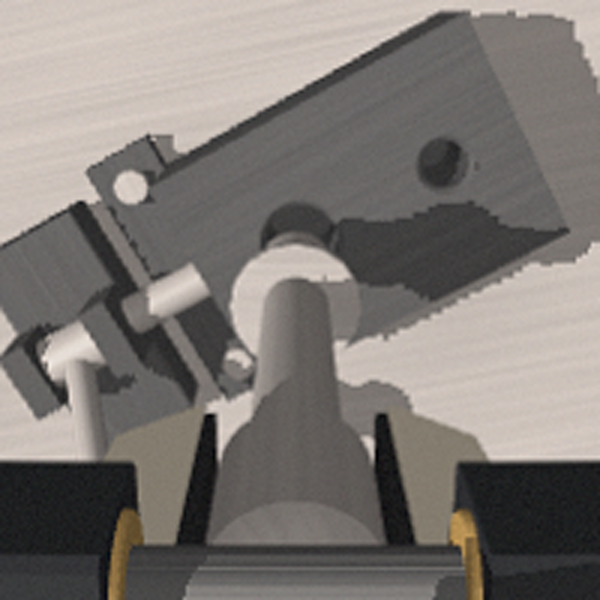

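```bash
python3 - <<'E'
from h import *
w=pickle.load(open('pics/wrist6.pkl','rb'));ax=np.array([.982,-.19]);ay=np.array([.19,.982])
for n,(u,v) in {'far':(299,203),'left':(261,232),'right':(337,232)}.items():
    p=onz(w,220+u/3,100+v/3,60);print(n,p.round(1),p[:2]@ax,p[:2]@ay)
E
python3 -m pendant '[{"linear":[2,0,-3],"twist":0},{"linear":[4,-1,-6],"twist":0},{"linear":[4,-1,-10],"twist":0},{"linear":[4,-1,-13],"twist":0},{"linear":[4,-1,-15],"twist":0},{"linear":[4,-1,-15],"twist":0}]'
```

```text
far [ 623.2 -267.9   60. ] 662.8381939024413 -144.6741340892122
left [ 615.1 -251.9   60. ] 651.9076793380125 -130.5255850251246
right [ 609.7 -279.7   60. ] 651.8424403220436 -158.7972463815388
time: 12.65
tool_pos: [613.7, -264.5, 222.6]
tcp_rot: [3.141, 0.0, -1.766]
contact_force: [-0.5, 0.3, -5.0]
grip_width: 29.4
```

```bash
python3 -m pendant '[{"linear":[0,-1,-2],"twist":0},{"linear":[0,-1,-3],"twist":0},{"linear":[0,-1,-4],"twist":0},{"linear":[0,-1,-5],"twist":0},{"linear":[0,-1,-6],"twist":0},{"linear":[0,-1,-6],"twist":0}]'; python3 near.py 7 | tail -16
```

```text
time: 13.4
tool_pos: [613.7, -265.6, 216.6]
tcp_rot: [3.141, -0.0, -1.766]
contact_force: [-0.0, -0.8, -6.4]
grip_width: 29.2
70 16 [ 621.9 -267.4   71.2]
102 4 [ 628.6 -269.2  105.3]
110 106 [ 623.5 -267.8  108.4]
118 18 [ 619.4 -267.   117.9]
126 23 [ 619.3 -267.3  125.7]
134 23 [ 619.3 -267.3  134.3]
142 25 [ 619.5 -266.6  142.4]
150 23 [ 619.4 -266.7  149.6]
158 32 [ 619.6 -267.3  158.1]
166 29 [ 619.6 -267.3  166.4]
174 32 [ 619.7 -266.7  174.1]
182 35 [ 619.7 -267.4  182.1]
190 36 [ 619.7 -267.3  189.7]
198 43 [ 619.8 -266.7  198.2]
206 10 [ 620.1 -267.2  203.4]
214 15 [ 624.8 -267.7  216.4]
```

View pics/n7.png

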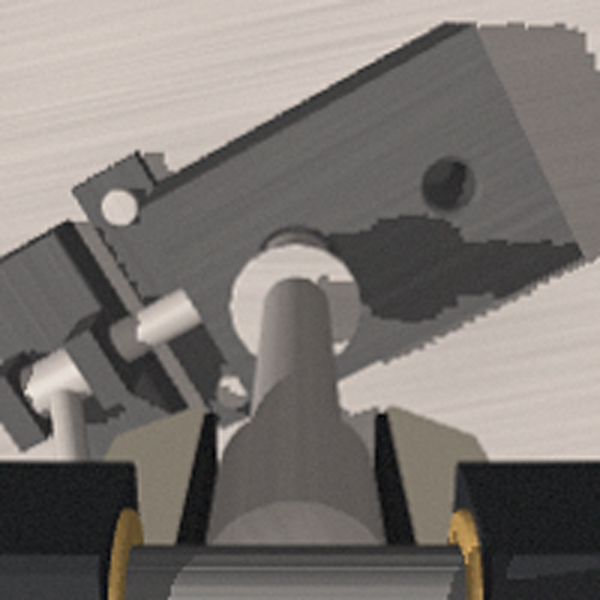

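The bore's dark rim is just visible behind the collar, centred at about (296,238) in the crop. The foot should be at about z 57 with no contact, so it appears to have entered. I'll continue down in small steps.

```bash
python3 -m pendant '[{"linear":[0,0,-1],"twist":0},{"linear":[0,0,-2],"twist":0},{"linear":[0,0,-3],"twist":0},{"linear":[0,0,-4],"twist":0},{"linear":[0,0,-4],"twist":0}]'
```

```text
time: 14.18
tool_pos: [613.7, -265.6, 212.6]
tcp_rot: [3.141, -0.0, -1.766]
contact_force: [-0.6, -0.7, -7.2]
grip_width: 29.5
```

```bash
python3 -m pendant '[{"linear":[0,0,-1],"twist":0},{"linear":[0,0,-2],"twist":0},{"linear":[0,0,-3],"twist":0},{"linear":[0,0,-4],"twist":0},{"linear":[0,0,-4],"twist":0}]'
```

```text
time: 14.8
tool_pos: [613.7, -265.6, 208.6]
tcp_rot: [3.141, -0.0, -1.766]
contact_force: [-0.8, -1.9, -7.2]
grip_width: 29.5
```

```bash
python3 -m pendant '[{"linear":[0,-0.5,-1],"twist":0},{"linear":[0,-0.5,-2.5],"twist":0},{"linear":[0,-0.5,-4],"twist":0},{"linear":[0,-0.5,-5.5],"twist":0},{"linear":[0,-0.5,-7],"twist":0},{"linear":[0,-0.5,-8],"twist":0},{"linear":[0,-0.5,-8],"twist":0}]'
```

```text
time: 15.68
tool_pos: [613.8, -266.0, 200.6]
tcp_rot: [3.141, 0.0, -1.766]
contact_force: [0.6, 0.7, -5.9]
grip_width: 29.8
```

```bash
python3 -m pendant '[{"linear":[0,0,-1.5],"twist":0},{"linear":[0,0,-3],"twist":0},{"linear":[0,0,-5],"twist":0},{"linear":[0,0,-7],"twist":0},{"linear":[0,0,-9],"twist":0},{"linear":[0,0,-11],"twist":0},{"linear":[0,0,-12],"twist":0},{"linear":[0,0,-12],"twist":0}]'
```

```text
time: 16.68
tool_pos: [613.7, -266.1, 188.6]
tcp_rot: [3.141, -0.0, -1.766]
contact_force: [0.3, -1.0, -5.2]
grip_width: 29.3
```

```bash
python3 -m pendant '[{"linear":[0,0,-1.5],"twist":0},{"linear":[0,0,-3],"twist":0},{"linear":[0,0,-5],"twist":0},{"linear":[0,0,-7],"twist":0},{"linear":[0,0,-9],"twist":0},{"linear":[0,0,-11],"twist":0},{"linear":[0,0,-11],"twist":0}]'
```

```text
time: 17.55
tool_pos: [613.7, -266.0, 177.5]
tcp_rot: [3.141, 0.0, -1.766]
contact_force: [-0.5, 0.1, -5.7]
grip_width: 29.2
```

Continue in 1 mm rows until the collar seats.

```bash
python3 -m pendant '[{"linear":[0,0,-1],"twist":0},{"linear":[0,0,-2],"twist":0},{"linear":[0,0,-3],"twist":0},{"linear":[0,0,-3],"twist":0}]'; python3 -m pendant '[{"linear":[0,0,-1],"twist":0},{"linear":[0,0,-1],"twist":0}]'
```

```text
time: 18.05
tool_pos: [613.8, -266.1, 174.7]
tcp_rot: [3.142, -0.0, -1.766]
contact_force: [-0.2, 0.3, -5.7]
grip_width: 29.6
time: 18.3
tool_pos: [613.9, -266.1, 174.6]
tcp_rot: [-3.141, -0.0, -1.766]
contact_force: [-1.6, 0.6, 0.4]
grip_width: 29.8
```

Contact at the expected height (TCP 174.6 against the predicted 174.6). I'll press lightly, then check before releasing.

```bash
python3 -m pendant '[{"linear":[0,0,-1],"twist":0},{"linear":[0,0,-2],"twist":0},{"linear":[0,0,-2],"twist":0}]' ; python3 near.py 8 | tail -14
```

```text
time: 18.68
tool_pos: [614.3, -266.3, 174.6]
tcp_rot: [-3.138, -0.001, -1.766]
contact_force: [-3.5, 2.1, 10.8]
grip_width: 29.4
68 104 [ 623.1 -268.4   66.4]
76 19 [ 619.  -268.1   76.8]
84 22 [ 619.2 -267.7   83.7]
92 22 [ 619.3 -267.2   92. ]
100 25 [ 619.3 -268.1   99.8]
108 25 [ 619.5 -268.1  108. ]
116 30 [ 619.6 -267.7  115.9]
124 28 [ 619.7 -267.4  124.1]
132 35 [ 619.8 -267.4  132.5]
140 32 [ 619.9 -267.8  140.3]
148 35 [ 620.  -268.   148.4]
156 41 [ 620.1 -267.5  156.1]
164 6 [ 620.1 -268.3  160.5]
172 18 [ 625.  -269.   174.3]
```

The collar's top is at z 66, so it is flat on the block, and the stem is upright. I'll relax the press, open, rise and look.

```bash
python3 -m pendant '[{"linear":[0,0,2],"twist":0},{"linear":[0,0,2.5],"twist":0}]'; python3 -m pendant '[{"linear":[0,0,0],"twist":0},{"linear":[0,0,0],"twist":0},{"linear":[0,0,0],"twist":0},{"linear":[0,0,0],"twist":0},{"linear":[0,0,0],"twist":0},{"linear":[0,0,0],"twist":0}]' 0; python3 -m pendant '[{"linear":[0,0,10],"twist":0},{"linear":[0,0,30],"twist":0},{"linear":[0,0,55],"twist":0},{"linear":[0,0,80],"twist":0},{"linear":[0,0,80],"twist":0},{"linear":[0,0,80],"twist":0}]' 0; python3 - <<'E'
from h import *
a=cap('scene','scene9');b=cap('side','side9');w=cap('wrist','w9')
P=cloud(w)
m=(np.hypot(P[...,0]-610,P[...,1]+264)<30)&(P[...,2]>85)&(P[...,2]<150);q=P[m];print('stem',len(q))
for z in range(85,150,15):
    s=q[(q[:,2]>=z)&(q[:,2]<z+15)];
    if len(s):print(z,np.percentile(s,90,0).round(1),np.median(s,0).round(1))
m=(np.hypot(P[...,0]-610,P[...,1]+264)<30)&(P[...,2]>190);print('top',P[m][:,2].max(),np.median(P[m],0))
ball=onz(a,295.6,208.9,115);print(ball)
print('blue ball',onz(a,210,180,118))
A=cv2.resize(a['frame'][150:290,190:350],(480,420),interpolation=2);B=cv2.resize(b['frame'][110:210,270:370],(300,300),interpolation=2)
cv2.imwrite('pics/c9.png',np.hstack([A,np.vstack([B,np.zeros((120,300,3),np.uint8)])]))
E
```

```text
time: 19.08
tool_pos: [613.9, -266.1, 174.6]
tcp_rot: [-3.141, -0.0, -1.766]
contact_force: [-1.7, -0.2, 1.3]
grip_width: 29.4
time: 19.82
tool_pos: [613.7, -266.1, 174.2]
tcp_rot: [3.142, -0.0, -1.766]
contact_force: [-0.6, -0.4, 0.6]
grip_width: 84.9
time: 20.58
tool_pos: [613.4, -265.9, 253.4]
tcp_rot: [3.14, 0.0, -1.766]
contact_force: [-0.4, 0.8, 0.1]
grip_width: 91.8
stem 321
85 [ 619.2 -259.7   98.2] [ 617.8 -267.7   92.1]
100 [ 619.2 -260.   113.9] [ 618.  -267.6  107.9]
115 [ 619.1 -259.4  129. ] [ 617.8 -267.1  123.3]
130 [ 619.2 -259.7  143.7] [ 617.8 -267.6  137.9]
145 [ 619.2 -260.   149. ] [ 618.2 -266.7  147.4]
top 365.01675765904065 [ 620.06301094 -269.42913967  214.35424479]
[ 529.68231696 -178.45879601  115.        ]
blue ball [ 187.92834747 -216.16583333  118.        ]
```

View pics/c9.png

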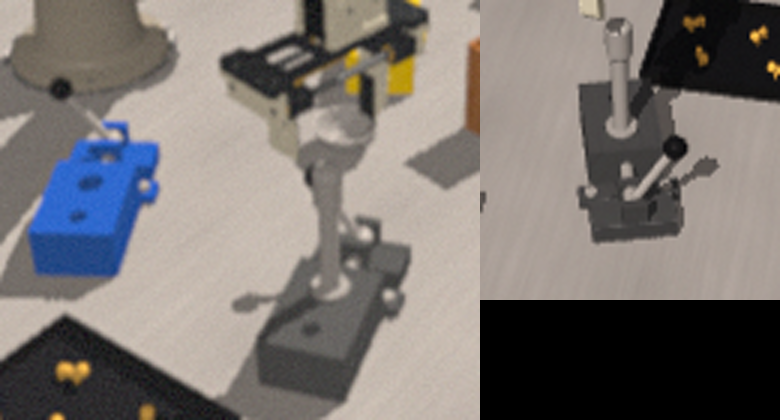

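The stake stands upright with its collar flush. The dark holder's lever ball is still at side-crop (674,147), and its position (530,-178,115) is unchanged. Next I go behind the ball with jaws shut along the holder's x.

```bash
python3 -m pendant '[{"linear":[-15,8,0],"twist":-10},{"linear":[-40,23,0],"twist":-20},{"linear":[-70,40,0],"twist":-30},{"linear":[-100,57,0],"twist":-40},{"linear":[-120,68,0],"twist":-50},{"linear":[-130,74,0],"twist":-60},{"linear":[-130,74,0],"twist":-62},{"linear":[-130,74,-10],"twist":-62},{"linear":[-130,74,-40],"twist":-62},{"linear":[-130,74,-80],"twist":-62},{"linear":[-130,74,-115],"twist":-62},{"linear":[-130,74,-138],"twist":-62},{"linear":[-130,74,-148],"twist":-62},{"linear":[-130,74,-148],"twist":-62},{"linear":[-130,74,-148],"twist":-62}]' 255
```

```text
time: 22.6
tool_pos: [484.4, -192.4, 107.0]
tcp_rot: [-3.14, 0.001, -2.847]
contact_force: [-0.3, -0.3, -0.6]
grip_width: 0.4
```

```bash
python3 -m pendant '[{"linear":[5,1.5,0],"twist":0},{"linear":[10,3,0],"twist":0},{"linear":[15,4.5,0],"twist":0},{"linear":[20,6,0],"twist":0},{"linear":[25,7.5,0],"twist":0},{"linear":[30,9,0],"twist":0},{"linear":[35,10.5,0],"twist":0},{"linear":[40,12,0],"twist":0}]'; python3 -m pendant '[{"linear":[5,1.5,0],"twist":0},{"linear":[10,3,0],"twist":0},{"linear":[15,4.5,0],"twist":0},{"linear":[20,6,0],"twist":0},{"linear":[25,7.5,0],"twist":0},{"linear":[30,9,0],"twist":0},{"linear":[35,10.5,0],"twist":0},{"linear":[40,12,0],"twist":0}]'; python3 -m pendant '[{"linear":[5,1.5,0],"twist":0},{"linear":[10,3,0],"twist":0},{"linear":[14,4,0],"twist":0},{"linear":[14,4,0],"twist":0}]'
```

```text
time: 23.6
tool_pos: [519.8, -182.0, 115.0]
tcp_rot: [-3.138, -0.006, -2.847]
contact_force: [-0.9, -0.5, 4.7]
grip_width: 0.5
time: 24.6
tool_pos: [563.9, -167.7, 106.0]
tcp_rot: [3.141, -0.0, -2.848]
contact_force: [-2.2, -0.5, 0.4]
grip_width: 0.2
time: 25.1
tool_pos: [578.3, -164.1, 106.2]
tcp_rot: [-3.141, 0.001, -2.848]
contact_force: [-0.7, 1.0, -0.0]
grip_width: 0.2
```

```bash
python3 - <<'E'
from h import *
a=cap('scene','sceneA');b=cap('side','sideA');w=cap('wrist','wA')
A=cv2.resize(a['frame'][170:290,250:350],(400,480),interpolation=2);B=cv2.resize(b['frame'][110:210,280:360],(384,480),interpolation=2)
cv2.imwrite('pics/cA.png',np.hstack([A,B]))
E
```

```text
(no output)
```

View pics/cA.png

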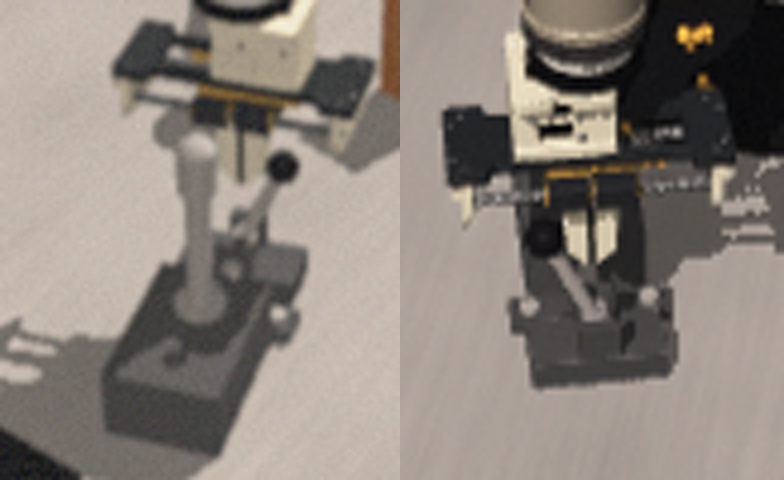

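The lever is now over to +x: the ball is at crop (284,165) in the scene half and (545,238) in the side half. I'll triangulate its angle.

```bash
cat > ang.py <<'E'
from h import *
def ang(a,pa,b,pb):
    p,e=two(a,pa,b,pb); xh=np.array([.957,.289]);d=(p[:2]-[579.7,-163.5])@xh
    print(p.round(1),e.round(2),'xh',d.round(1),'joint',0.6+np.arctan2(d,p[2]-40))
E
python3 - <<'E'
from ang import *
a=pickle.load(open('pics/sceneA.pkl','rb'));b=pickle.load(open('pics/sideA.pkl','rb'))
ang(a,(321,211.2),b,(310.2,159.6))
a0=pickle.load(open('pics/scene0.pkl','rb'));b0=pickle.load(open('pics/side0.pkl','rb'))
ang(a0,(295.6,208.9),b0,(334.9,159))
E
```

```text
[ 609.  -152.1  123.6] 0.61 xh 31.3 joint 0.9588003176428359
[ 530.1 -178.6  115.2] 0.4 xh -51.9 joint -0.004027808017018519
```

The joint is about 0.96 rad. I'll push on about 18 mm, watching the force.

```bash
python3 -m pendant '[{"linear":[4,1,0],"twist":0},{"linear":[8,2.5,0],"twist":0},{"linear":[12,3.5,0],"twist":0},{"linear":[12,3.5,0],"twist":0}]'; python3 -m pendant '[{"linear":[2,0.5,0],"twist":0},{"linear":[4,1,0],"twist":0},{"linear":[4,1,0],"twist":0}]'
```

```text
time: 25.75
tool_pos: [590.2, -160.4, 106.2]
tcp_rot: [-3.142, 0.0, -2.848]
contact_force: [-1.6, -0.4, -0.6]
grip_width: 0.5
time: 26.12
tool_pos: [594.0, -159.5, 106.4]
tcp_rot: [-3.141, 0.0, -2.848]
contact_force: [-2.6, -0.2, -0.4]
grip_width: 0.6
```

```bash
python3 -m pendant '[{"linear":[2,0.5,0],"twist":0},{"linear":[4,1,0],"twist":0},{"linear":[4,1,0],"twist":0}]'; python3 - <<'E'
from ang import *
r=[]
for n in ('scene','side'):
    c=cap(n,n+'B'); P=proj(c,(624,-149,114)).round().astype(int); o=P-14
    G=c['frame'][o[1]:o[1]+29,o[0]:o[0]+29].max(2); k,l,st,ce=cv2.connectedComponentsWithStats((G<38).astype(np.uint8))
    i=1+np.argmax(st[1:,4]); print(n,P,st[i],ce[i]+o); r+=[c,tuple(ce[i]+o)]
ang(*r)
E
```

```text
time: 26.5
tool_pos: [596.6, -158.9, 106.2]
tcp_rot: [3.141, -0.003, -2.848]
contact_force: [-7.8, -1.6, 1.7]
grip_width: 0.3
scene [325 215] [12 12  6  5 17] [325.17647059 215.35294118]
side [306 162] [10  9  7  9 45] [305.15555556 161.48888889]
[ 625.5 -151.4  113.6] 1.32 xh 47.3 joint 1.1712774031611248
```

The force has risen at the stop and the joint reads about 1.17 rad. I'll back off, lift clear, and check finally.

```bash
python3 -m pendant '[{"linear":[-8,-2.5,0],"twist":0},{"linear":[-20,-6,0],"twist":0},{"linear":[-35,-10,5],"twist":0},{"linear":[-50,-15,30],"twist":0},{"linear":[-70,-20,70],"twist":0},{"linear":[-90,-25,120],"twist":0},{"linear":[-110,-30,160],"twist":0},{"linear":[-130,-30,180],"twist":0},{"linear":[-130,-30,180],"twist":0},{"linear":[-130,-30,180],"twist":0}]'; python3 - <<'E'
from ang import *
r=[];im=[]
for n in ('scene','side'):
    c=cap(n,n+'C'); P=proj(c,(625,-150,114)).round().astype(int); o=P-14
    G=c['frame'][o[1]:o[1]+29,o[0]:o[0]+29].max(2); k,l,st,ce=cv2.connectedComponentsWithStats((G<38).astype(np.uint8))
    i=1+np.argmax(st[1:,4]); r+=[c,tuple(ce[i]+o)]
    q=proj(c,(610,-262,110)).astype(int);im.append(cv2.resize(c['frame'][q[1]-65:q[1]+65,q[0]-60:q[0]+60],(390,420),interpolation=2))
ang(*r); cv2.imwrite('pics/cC.png',np.hstack(im))
from ax import *
pl=[axis_plane(c,(610,-264),90,150,25) for c in (r[0],r[2])]
for z in (60,150): print(z,axis_at(pl,z)[0])
P=cloud(r[2]);m=(np.hypot(P[...,0]-610,P[...,1]+264)<28)&(P[...,2]>190)&(P[...,2]<240);print('top z',P[m][:,2].max())
E
```

```text
time: 27.85
tool_pos: [467.6, -188.5, 285.6]
tcp_rot: [3.141, -0.0, -2.848]
contact_force: [-0.5, -0.6, 0.1]
grip_width: 0.6
[ 625.2 -150.3  114. ] 0.2 xh 47.4 joint 1.1695615789955707
60 [ 614.10076361 -275.10227472]
150 [ 610.28128188 -268.24419886]
top z 218.23376686528576
```

```bash
python3 -c "
from plant import bot
print(bot.close_job(), bot.get_obs()['time'])"
```

```text
the job is handed in; nothing more can be done
the job is handed in; nothing more can be done
```

The job is handed in. The stake was stood upright in its bin, lifted out and guided down into the dark holder's larger bore. The clamp lever was then thrown over to its stop, and the arm backed clear, by about 28 s on the robot's clock.

**Checks that agreed**
- **Seating:** the collar's top measured z = 66 mm, as expected with it flat on the block. First contact came at the predicted height of 174.6 mm at the tool.
- **Upright:** after release, the wrist depth showed the stem vertical to within about 0.01 rad.
- **Insertion:** the wrist carried only the stake's weight, with side forces under 2 N, until the collar seated. Pressing it home raised the force to about 11 N.
- **Lever:** it was triangulated at about 1.17 rad after letting go, with about 8 N felt at the stop just before.
- **Robot clear:** the wrist force read about zero.

**Checks that disagreed or were not made**
- **Stake axis:** from the two fixed cameras the axis came out about 12 mm off at the bore's mouth and slightly tilted. The same method erred similarly earlier, from low resolution and a poor angle between views. I trusted the wrist measurement instead.
- **Lever contact:** the shut fingertips rode up about 8 mm on the ball at first touch, with 4.7 N, then dropped back and pushed as planned.
- **Final picture:** it was not viewed because the picture limit was reached. The last lever reading was computed from that capture.
- **Bystanders:** I did not re-measure the hammer, dish, brick or tray, but no move came near them.

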